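Fetch the gauge from behind the jar and cup

TASK

The steel gauge block lies at the back of the wooden caddy, hemmed in behind a jar of screws and a black rubber cup. Stand the jar and the cup aside on the cork mat, then lay the gauge block flat, right side up, in the middle of the dark granite plate with its long side along the plate's long side, and only then put the jar and the cup back in the caddy, each where it stood. Keep jar and cup upright and leave the roll of tape and the tin lid at the back of the table alone.

Things in the scene. Friction and masses are not known exactly. Their poses are not given: they have to be found in the camera images.
- caddy: Light wooden caddy, fixed; 160 mm along its x, 168 mm along y; origin on the table, x points from front (robot side) to back. Floor top 6 mm, side walls 18 mm, front lip 13 mm above the table; open at the back. Jar and cup stand on its floor at x = -35, y = +38 and -38 mm (either way round). Two cheeks (tops 24 mm above the table, inner faces at y = +-35, x = 6 to 34 mm) flank the gauge block.
- jar_mid (a point): Centre (half-way up) of the loose screw jar in the caddy (not the like jar by the organiser at the back of the table): white, upright, round, 52 mm across up to 58 mm high, then a red cap 48 mm across; 71 mm high over all. z is up along the jar. About 120 g.
- cup_mid (a point): Centre (half-way up) of the loose rubber cup: black, stiff, upright, empty, round, 67 mm across, 58 mm high, open at the top. z is up along the cup. About 90 g.
- gauge_mid (a point): Centre (10 mm above its underside) of the loose gauge block: light grey, 30 mm along x, 60 along y, body 12 mm high; a step on top (y = -24 to -4 mm, full width) reaches 20 mm. z is up. About 160 g. It lies across the caddy at the caddy's x = +19, y = 0, 2 to 17 mm behind jar and cup, cheeks at its ends: grip it across its 30 mm width once they are gone. Free floor behind it.
- mat_top (a point): Middle of the top face of the brown cork mat, 220 mm along its x, 130 mm along its y, 4 mm thick, fixed to the table at one side of the caddy. The side area: jar and cup are to stand on it anywhere, clear of its edges.
- plate_top (a point): Middle of the top face of the dark grey granite plate, 110 mm along its x, 160 mm along its y (its long side), top 20 mm above the table, fixed at the other side of the caddy. The gauge block is to lie in its middle.
- tape_mid (a point): Centre of a brown roll of tape, 94 mm across, 48 mm high, loose, at the back of the table. Leave it.
- lid_mid (a point): Centre of a flat round beige tin lid, 91 mm across, 10 mm high, loose, at the back of the table. Leave it.

How it is judged:
On the way, in this order (a step that is already met when the one before it is completed fails the run):
1. the jar and the cup both stand upright on the cork mat, released (x of jar_mid in the frame of mat_top between -0.105 and 0.105 m and y of jar_mid in the frame of mat_top between -0.06 and 0.06 m and z of jar_mid in the frame of mat_top between 0.0295 and 0.0415 m and angle between each of jar_mid, cup_mid's own z axis and vertical below 0.15 rad and contact force between the fingers and jar below 0.2 N and linear speed of each of jar, cup below 0.02 m/s and angular speed of each of jar, cup below 0.6 rad/s and x of cup_mid in the frame of mat_top between -0.105 and 0.105 m and y of cup_mid in the frame of mat_top between -0.06 and 0.06 m and z of cup_mid in the frame of mat_top between 0.023 and 0.035 m and contact force between the fingers and cup below 0.2 N), for 0.2 s.
2. the gauge block lies in the middle of the granite plate, released, while the jar and the cup still stand on the mat (all of step 1 and horizontal distance between gauge_mid and plate_top below 0.015 m and z of gauge_mid in the frame of plate_top between 0.005 and 0.015 m and angle between gauge_mid's own z axis and vertical below 0.1 rad and angle between the y axis of gauge_mid and the y axis of plate_top, either way round below 0.2 rad and contact force between the fingers and gauge below 0.2 N and linear speed of gauge below 0.02 m/s and angular speed of gauge below 0.6 rad/s), for 0.2 s.
At the end, for the whole second after the job is handed in: The gauge block lies flat and right side up on the granite plate, its centre within 15 mm of the plate's middle and its long side within 0.2 rad of the plate's long side; the jar and the cup stand upright in the caddy, each within 15 mm of where it stood at the start; all are released and at rest (horizontal distance between gauge_mid and plate_top below 0.015 m and z of gauge_mid in the frame of plate_top between 0.005 and 0.015 m and angle between each of gauge_mid, jar_mid, cup_mid's own z axis and vertical below 0.1 rad and angle between the y axis of gauge_mid and the y axis of plate_top, either way round below 0.2 rad and contact force between the fingers and gauge below 0.2 N and linear speed of each of gauge, jar, cup below 0.02 m/s and angular speed of each of gauge, jar, cup below 0.6 rad/s and distance of each of jar_mid, cup_mid from where it was at the start of the episode below 0.015 m and contact force between the fingers and jar below 0.2 N and contact force between the fingers and cup below 0.2 N); the robot touches nothing.
It fails at once if the jar or the cup is tipped over (angle between any of jar_mid, cup_mid's own z axis and vertical above 0.6 rad).
It fails at once if the roll of tape or the tin lid is moved by more than 25 mm (distance of any of tape_mid, lid_mid from where it was at the start of the episode above 0.025 m).
It also fails if it takes over 128 s, if anything falls off the work surface, if the arm or the gripper's body presses on something with over 40 N, if the wrist force passes 120 N, or if a joint passes its speed limit or range.

ROBOT

A 6-joint arm with a two-finger parallel gripper is mounted at the origin on a cart in front of the work surface, level with it; the furniture and walls round the work are solid. World frame = base frame: x ahead of the robot, y to its left, z up, the work surface at z = 0. Lengths are in m, angles in rad, forces in N, time in s.
With the tool pointing down it reaches from about 0.325 to 0.775 m from the base axis. Payload 5.5 kg.
Tool frame: the origin (TCP) lies on the centre line of the jaws, within the pads' length; the fingertips stand 25 mm ahead of it and the grasp point (between the pads) lies 6 mm ahead of it; z points along the fingers, y is the line along which they close (so a half turn about z gives the same grasp; the last joint's range is limited). The gripper opens to 88 mm and grips with 3 to 60 N. Pads are 20 mm wide; open, the fingers measure 115 mm over their backs; the gripper's body (75 mm by 178 mm) begins 61 mm behind the grasp point.
Start: joints at [1.115, 0.091, 1.231, -0, 1.82, -0.057], TCP at [0.233, 0.553, 0.248] pointing down, gripper open.
Joint ranges: [-2.87, 2.87], [-0.86, 2.18], [0.17, 2.46], [-1.51, 4.65], [0.06, 2.69], [-2.65, 2.65]. Speed limits (rad/s): [2.57, 2.57, 3.01, 3.14, 3.14, 3.14].

INTERFACE

Orientations are given as a unit quaternion [x, y, z, w].
In Python, from bench import ctrl gives the robot as it stands.
- The arm moves only by the shell command python3 -m handwheel 'ROWS' [FORCE]. ROWS is a JSON object of lists of equal length, an entry for each row: "offset": the shift along the world's x, y, z in mm, a list of three; "turn": the turn, a rotation vector about the world's x, y, z in degrees, a list of three; "gripper": the finger opening in mm, from 0 to 87.8. A call has 1 to 10 rows; each row shifts and turns the commanded pose from where the row before left it; what a row does not reach is not made up. A row lasts 1/8 s, in which the tool goes at most 62.5 mm and 10.7 degrees, less where a joint would pass 70% of its speed; a pose out of reach is approached as far as the arm can. A call is refused whole if a number of a shift passes 62.5 or a number of a turn 10.7, either way. A call with a gripper value outside its range is refused whole. The fingers move at their own pace and stop on an object; FORCE is the grip in N (left out, the last holds). Time passes only in rows, so rows that do not move let the fingers close. It gives the time, the measured TCP pose, the force, the opening and the grip force at its end, in the units of the state.
- ctrl.observe(): the state, without advancing time (a new reading comes with each control period).
- ctrl.capture(name): name is "scene" or "side" or "wrist"; returns a dict with "img" (420x560x3 uint8, red, green, blue), "depth" (420x560 float32, m along the optical axis (not along the pixel's ray), 0 where there is no reading), "mtx" (3x3 intrinsics, pixels), "eye" and "attitude" of the camera in the world. Camera axes: x right, y down, z forward; pixel columns grow to the right and rows downward; lengths in m; the calibration is good to about 2 mm. A picture is of the moment at which its call begins.
- ctrl.job_done(): hands the job in; it is judged then, once.
Trained networks look in the newest picture that a camera, given by its name, has taken for a name from the list of things; names that differ only in an ending like _2 or _b are one class to them, and where a whole thing is asked for, a point or a joint stands for the part that bears it (a point fixed in the world has none). Each returns a list of dicts, best first, with "score" (0 to 1); they miss things now and then, are a little off and sometimes report something else, mostly with a low value. They report only what shows in the picture. A call takes as long as a camera call.
- ctrl.look_for(camera, thing): "location" ([column, row] in pixels, amid what is visible of it).
- ctrl.landmark_of(camera, thing): "location" ([column, row] in pixels: a listed point, or the origin of a listed thing).
The state is a dict: "time_s": time; "q": joint angles; "joint_vel": joint speeds; "effort": joint torques, N m; "tcp_pos": TCP position; "eef_rot": TCP orientation; "contact_force": force on the tool from outside, world axes, zero at the start; "moment": the same for the moment, N m; "finger_gap": finger opening in m; "grasp_force": force on a finger pad.
Only numpy, scipy, OpenCV 4.12 (cv2) and the standard library are available. Lean on these libraries where they do the work, as an engineer would, in place of code of your own. Each camera call takes 0.05 s, during which the arm holds its last target. There are 200 camera calls.

## Working session

There is one attempt and no reset: what is moved stays moved. The work goes in short steps, Python scripts to look and compute and a shell command to move; the robot and the scene stay as the last step left them, time stands still between calls to the robot, and variables do not carry over. Pictures are saved under pics/ and viewed, at most 14 in all, crops included, and the job is handed in when it is done.

```bash
ls; mkdir -p pics; cat > h.py <<'E'
import numpy as np, cv2
from scipy.spatial.transform import Rotation as R
from bench import ctrl
def rot(a):
    a=np.array(a,float)
    return a if a.shape==(3,3) else R.from_quat(a).as_matrix()
def cloud(c):
    d=c["depth"]; v,u=np.indices(d.shape); K=np.array(c["mtx"])
    p=np.stack([(u-K[0,2])/K[0,0]*d,(v-K[1,2])/K[1,1]*d,d],-1)
    return p@rot(c["attitude"]).T+np.array(c["eye"])
def onz(c,px,z):
    K=np.array(c["mtx"]); r=rot(c["attitude"])@np.linalg.solve(K,[px[0],px[1],1]); e=np.array(c["eye"])
    return e+r*(z-e[2])/r[2]
def save(c,n): cv2.imwrite("pics/"+n,c["img"][...,::-1])
E
python3 - <<'E'
from h import *
np.set_printoptions(precision=4,suppress=True)
Z=dict(caddy=0,jar_mid=.0415,cup_mid=.035,gauge_mid=.016,mat_top=.004,plate_top=.02,tape_mid=.024,lid_mid=.005)
for cam in("scene","side","wrist"):
    c=ctrl.capture(cam); save(c,cam+"0.png"); print(cam,c["eye"],c["attitude"])
    for k,z in Z.items():
        for o in ctrl.landmark_of(cam,k)[:2]: print(k,round(o["score"],2),np.round(o["location"]),onz(c,o["location"],z))
E
```

```text
pics
scene [ 0.2798 -0.6966  0.8729] [ 0.9039 -0.198   0.0755 -0.3714]
caddy 0.64 [266. 254.] [ 0.5552 -0.0207  0.    ]
jar_mid 0.79 [245. 237.] [0.5157 0.0204 0.0415]
cup_mid 0.62 [260. 258.] [ 0.5258 -0.0554  0.035 ]
gauge_mid 0.52 [274. 250.] [ 0.5742 -0.0285  0.016 ]
mat_top 0.56 [279. 339.] [ 0.4827 -0.2571  0.004 ]
plate_top 0.95 [204. 196.] [0.4759 0.2356 0.02  ]
tape_mid 0.85 [373. 268.] [ 0.766  -0.1893  0.024 ]
lid_mid 0.88 [307. 195.] [0.7509 0.128  0.005 ]
side [-0.0363  1.2664  0.5955] [-0.1793  0.8004 -0.556   0.1343]
caddy 0.71 [291. 228.] [ 0.5592 -0.0319  0.    ]
jar_mid 0.42 [298. 221.] [0.519  0.0058 0.0415]
cup_mid 0.43 [310. 213.] [ 0.5204 -0.0799  0.035 ]
gauge_mid 0.23 [299. 226.] [ 0.529  -0.0239  0.016 ]
mat_top 0.6 [341. 207.] [ 0.4831 -0.2445  0.004 ]
mat_top 0.56 [206. 236.] [0.7449 0.1188 0.004 ]
plate_top 0.63 [281. 266.] [0.4653 0.2312 0.02  ]
plate_top 0.46 [300. 222.] [ 0.5343 -0.0417  0.02  ]
lid_mid 0.89 [206. 237.] [0.7389 0.1306 0.005 ]
wrist [0.1642 0.5812 0.3842] [0.8249 0.5482 0.0764 0.1149]
```

View pics/scene0.png

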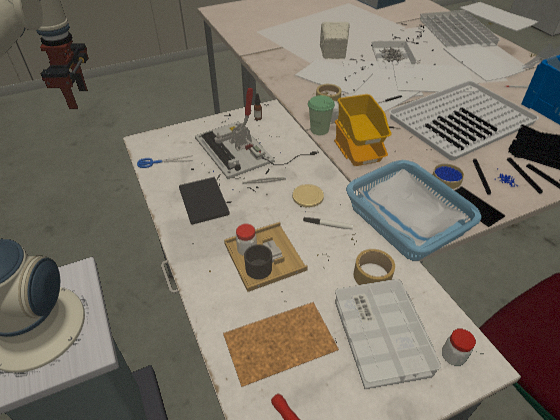

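View pics/side0.png

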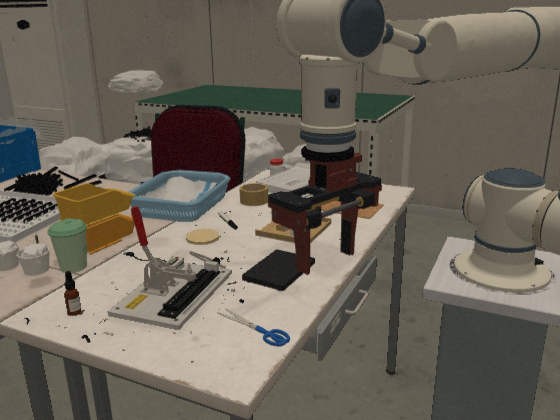

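The scene view shows the jar at about (245,237), the cup at (259,262) and the block behind it at (274,250). The mat is at (279,342), the plate at (204,200), the lid at (307,195) and the tape at (373,268). In the side view the gripper hides the caddy. I'll get rectangles from the point cloud next.

```bash
python3 - <<'E'
from h import *
np.set_printoptions(precision=4,suppress=True)
c=ctrl.capture("scene"); P=cloud(c); hsv=cv2.cvtColor(c["img"],cv2.COLOR_RGB2HSV)
o=ctrl.observe(); print(o["tcp_pos"],rot(o["eef_rot"]))
w=ctrl.capture("wrist"); print("wristcam",w["eye"],rot(w["attitude"])[:,2],w["mtx"])
X,Y,Zz=P[...,0],P[...,1],P[...,2]
def box(n,m):
    m=cv2.morphologyEx(m.astype(np.uint8),cv2.MORPH_OPEN,np.ones((3,3)))
    k,l,s,_=cv2.connectedComponentsWithStats(m); i=1+s[1:,4].argmax(); q=P[l==i]
    r=cv2.minAreaRect((q[:,:2]*1000).astype(np.float32)); print(n,len(q),r,"z",np.percentile(q[:,2],[5,50,95]))
H,S,V=[hsv[...,i] for i in range(3)]
for n,(x,y) in dict(mat=(279,339),plate=(204,200),caddy=(290,270),jarcap=(245,232)).items(): print(n,hsv[y,x],P[y,x])
box("mat",(H<18)&(S>100)&(abs(X-.48)<.2)&(abs(Y+.26)<.12)&(Zz>-.01)&(Zz<.02))
box("plate",(V<90)&(abs(X-.48)<.15)&(abs(Y-.23)<.12)&(Zz>.005)&(Zz<.03))
box("caddy",(abs(X-.55)<.15)&(abs(Y+.02)<.15)&(S>60))
box("cap",((H<6)|(H>174))&(S>120)&(abs(X-.52)<.1)&(abs(Y)<.1)&(Zz>.06))
E
```

```text
[0.233  0.5529 0.2476] [[-0.9215  0.3883  0.    ]
 [ 0.3883  0.9215  0.    ]
 [ 0.      0.     -1.    ]]
wristcam [0.1642 0.5813 0.3842] [ 0.252  -0.1058 -0.9619] [[302.1479   0.     278.8359]
 [  0.     302.1479 208.8639]
 [  0.       0.       1.    ]]
mat [ 16 141 146] [ 0.4829 -0.2572  0.0048]
plate [15 17 60] [0.4695 0.2171 0.0222]
caddy [ 19 134 158] [ 0.5828 -0.1063  0.0175]
jarcap [  2 176 165] [0.5122 0.0034 0.0789]
mat 5402 ((482.47039794921875, -261.6038513183594), (130.01223754882812, 219.18190002441406), 86.92793273925781) z [0.0029 0.0054 0.0079]
plate 1556 ((469.1881103515625, 227.45237731933594), (164.13792419433594, 109.00618743896484), 85.83349609375) z [0.0156 0.0221 0.025 ]
caddy 2397 ((547.8840942382812, -4.8997802734375), (219.24508666992188, 160.72048950195312), 88.72821807861328) z [0.005  0.009  0.0782]
cap 243 ((514.414794921875, 9.219730377197266), (44.64167022705078, 44.65100860595703), 67.43696594238281) z [0.0694 0.078  0.081 ]
```

```bash
python3 -m handwheel '{"offset":[[29.5,-57.3,6],[29.5,-57.3,6],[29.5,-57.3,6],[29.5,-57.3,6],[29.5,-57.3,6],[29.5,-57.3,6],[29.5,-57.3,6],[29.5,-57.3,6],[29.5,-57.3,6],[29.5,-57.3,6]],"turn":[[0,0,-6.7],[0,0,-6.7],[0,0,-6.7],[0,0,-6.7],[0,0,-6.7],[0,0,-6.7],[0,0,-6.7],[0,0,-6.7],[0,0,-6.7],[0,0,-6.7]],"gripper":[87.8,87.8,87.8,87.8,87.8,87.8,87.8,87.8,87.8,87.8]}' 30
python3 -m handwheel '{"offset":[[0,0,0],[0,0,0]],"turn":[[0,0,0],[0,0,0]],"gripper":[87.8,87.8]}'
python3 - <<'E'
from h import *
np.set_printoptions(precision=4,suppress=True)
Z=dict(caddy=0,jar_mid=.0415,cup_mid=.035,gauge_mid=.016,mat_top=.004,plate_top=.02,tape_mid=.024,lid_mid=.005)
o=ctrl.observe(); print(o["tcp_pos"],rot(o["eef_rot"]),o["q"])
for cam in("wrist","side"):
    c=ctrl.capture(cam); save(c,cam+"1.png"); print(cam)
    for k,z in Z.items():
        for l in ctrl.landmark_of(cam,k)[:2]: print(k,round(l["score"],2),np.round(l["location"]),onz(c,l["location"],z))
E
```

```text
time_s: 2.7
tcp_pos: [0.5184, -0.0024, 0.3061]
eef_rot: [0.708, 0.707, 0.0, 0.0]
contact_force: [0.9, 0.7, 0.5]
finger_gap: 0.0875
grasp_force: 0.0
time_s: 2.95
tcp_pos: [0.5177, -0.0001, 0.3055]
eef_rot: [0.706, 0.708, 0.0, -0.0]
contact_force: [0.6, -0.1, 0.2]
finger_gap: 0.0879
grasp_force: 0.0
[ 0.5177 -0.0001  0.3055] [[-0.0029  1.     -0.0005]
 [ 1.      0.0029  0.0005]
 [ 0.0005 -0.0005 -1.    ]] [-0.0663 -0.1098  1.3274  0.0005  1.9245 -0.0691]
wrist
caddy 0.82 [303. 196.] [ 0.5544 -0.0306  0.    ]
caddy 0.51 [435. 303.] [ 0.779  -0.2143  0.    ]
jar_mid 0.93 [278. 173.] [0.517  0.0094 0.0415]
cup_mid 0.79 [280. 222.] [ 0.5202 -0.0617  0.035 ]
gauge_mid 0.92 [316. 199.] [ 0.572  -0.0324  0.016 ]
gauge_mid 0.6 [435. 303.] [ 0.7689 -0.2033  0.016 ]
mat_top 0.85 [259. 325.] [ 0.4852 -0.2555  0.004 ]
tape_mid 0.59 [437. 303.] [ 0.768  -0.1986  0.024 ]
lid_mid 0.57 [456.  84.] [0.7555 0.126  0.005 ]
side
caddy 0.72 [290. 229.] [ 0.5583 -0.0218  0.    ]
caddy 0.52 [205. 236.] [0.7544 0.1121 0.    ]
jar_mid 0.85 [298. 225.] [0.5095 0.0299 0.0415]
cup_mid 0.85 [310. 214.] [ 0.5178 -0.0715  0.035 ]
cup_mid 0.63 [254. 194.] [ 0.7473 -0.1658  0.035 ]
gauge_mid 0.67 [288. 222.] [ 0.5682 -0.0369  0.016 ]
mat_top 0.7 [278. 269.] [0.4792 0.2181 0.004 ]
mat_top 0.64 [344. 209.] [ 0.4679 -0.229   0.004 ]
plate_top 0.92 [280. 265.] [0.4682 0.2284 0.02  ]
tape_mid 0.65 [253. 194.] [ 0.7638 -0.187   0.024 ]
lid_mid 0.83 [203. 234.] [0.7584 0.1151 0.005 ]
```

View pics/wrist1.png

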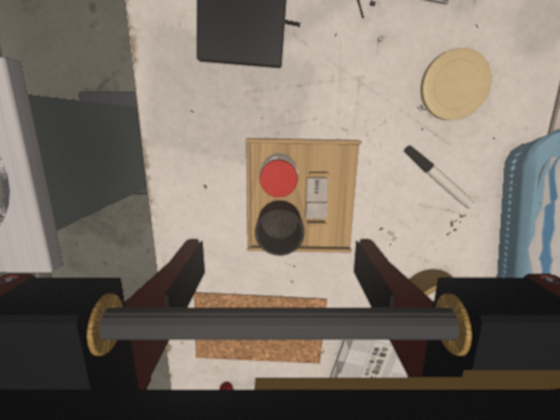

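The caddy sits at about (303,196), with the jar cap at (278,178), the cup at (280,228) and the block at (317,197). The mat lies below and the plate above. I'll fit circles and rectangles in this view to get finer positions.

```bash
python3 - <<'E'
from h import *
np.set_printoptions(precision=4,suppress=True)
c=ctrl.capture("wrist"); P=cloud(c); hsv=cv2.cvtColor(c["img"],cv2.COLOR_RGB2HSV)
H,S,V=[hsv[...,i].astype(int) for i in range(3)]
X,Y,Z=P[...,0],P[...,1],P[...,2]
roi=(abs(X-.55)<.11)&(abs(Y+.025)<.11)
def big(m):
    k,l,s,_=cv2.connectedComponentsWithStats(m.astype(np.uint8)); i=1+s[1:,4].argmax(); return l==i
def rect(n,m,z=None):
    m=big(m); v,u=np.nonzero(m)
    q=P[m] if z is None else np.array([onz(c,(a,b),z) for a,b in zip(u,v)])
    print(n,len(q),cv2.minAreaRect((q[:,:2]*1000).astype(np.float32)),cv2.minEnclosingCircle((q[:,:2]*1000).astype(np.float32)),"z",np.percentile(q[:,2],[5,50,95]),"zdepth",np.median(Z[m]))
rect("cap",roi&((H<8)|(H>172))&(S>120)&(Z>.07),.077)
rect("cuprim",roi&(Z>.058)&(Y<-.02)&(V<80))
rect("cup",roi&(V<60)&(Z>.035)&(Y<-.02))
rect("wood",(roi&(S>70)&(H>8)&(H<30)&(Z<.03)))
rect("gauge",roi&(S<60)&(V>90)&(X>.535)&(Z>.012)&(Z<.04))
rect("gauge_step",roi&(S<60)&(V>90)&(X>.535)&(Z>.0215)&(Z<.04))
# mat / plate visible
rect("mat",(H<18)&(S>100)&(abs(X-.48)<.15)&(Y<-.17)&(Y>-.35)&(Z>-.01)&(Z<.02))
for x in (.50,.56,.60):
  pass
E
```

```text
cap 1097 ((516.9906005859375, 9.319134712219238), (44.12550735473633, 45.60272979736328), 0.21222072839736938) ((516.8238525390625, 9.084549903869629), 23.076786041259766) z [0.077 0.077 0.077] zdepth 0.07614888975738737
cuprim 445 ((518.4465942382812, -64.82776641845703), (61.433528900146484, 63.735069274902344), 1.1873892545700073) ((518.6400146484375, -65.39301300048828), 33.14008331298828) z [0.0592 0.0626 0.0642] zdepth 0.06257363965016077
cup 427 ((520.7438354492188, -77.86984252929688), (57.65699768066406, 36.078529357910156), 11.441484451293945) ((518.7398681640625, -67.39594268798828), 29.09933853149414) z [0.0364 0.0512 0.0624] zdepth 0.051202637186232136
wood 7803 ((550.6650390625, -34.68090057373047), (175.55674743652344, 159.9355010986328), 89.32827758789062) ((549.6915283203125, -30.4689998626709), 113.49256134033203) z [0.004  0.0056 0.0176] zdepth 0.00556101667740333
gauge 823 ((571.6371459960938, -30.02547264099121), (59.6050910949707, 29.541614532470703), 89.691162109375) ((571.7702026367188, -29.817058563232422), 32.02238464355469) z [0.0161 0.018  0.0261] zdepth 0.018036985533030847
gauge_step 287 ((571.5473022460938, -43.9122314453125), (29.003921508789062, 20.62453269958496), 1.4561573266983032) ((571.384765625, -43.04275131225586), 16.840972900390625) z [0.0238 0.0252 0.0266] zdepth 0.025178512955562837
mat 2417 ((482.34039306640625, -307.6324157714844), (216.56414794921875, 46.30598068237305), 0.25530844926834106) ((482.7390441894531, -305.01995849609375), 108.91978454589844) z [0.0019 0.0032 0.0046] zdepth 0.0032215257884721793
```

```bash
python3 -m handwheel '{"offset":[[-0.7,9.6,-20],[0,0,-40],[0,0,-40],[0,0,-40],[0,0,-40],[0,0,-30],[0,0,-20],[0,0,-10],[0,0,-5],[0,0,0]],"turn":[[0,0,0],[0,0,0],[0,0,0],[0,0,0],[0,0,0],[0,0,0],[0,0,0],[0,0,0],[0,0,0],[0,0,0]],"gripper":[87.8,87.8,87.8,87.8,87.8,87.8,87.8,87.8,87.8,87.8]}' 25
```

```text
time_s: 5.15
tcp_pos: [0.5176, 0.0092, 0.0612]
eef_rot: [0.706, 0.708, 0.0, 0.0]
contact_force: [0.3, -0.6, -0.2]
finger_gap: 0.0878
grasp_force: 0.0
```

```bash
python3 -m handwheel '{"offset":[[0,0,-3],[0,0,0],[0,0,0],[0,0,0],[0,0,0],[0,0,0],[0,0,0],[0,0,0]],"turn":[[0,0,0],[0,0,0],[0,0,0],[0,0,0],[0,0,0],[0,0,0],[0,0,0],[0,0,0]],"gripper":[87.8,70,45,45,45,45,45,45]}' 20
```

```text
time_s: 6.15
tcp_pos: [0.5172, 0.0092, 0.0577]
eef_rot: [0.706, 0.708, 0.0, 0.0]
contact_force: [0.5, -0.6, 0.1]
finger_gap: 0.0508
grasp_force: 20.0
```

```bash
python3 -m handwheel '{"offset":[[0,0,10],[0,0,35],[0,0,45],[0,0,10],[2,-45,0],[2,-45,0],[2,-45,0],[2,-45,0],[2,-45,0],[2,-44,0]],"turn":[[0,0,0],[0,0,0],[0,0,0],[0,0,0],[0,0,0],[0,0,0],[0,0,0],[0,0,0],[0,0,0],[0,0,0]],"gripper":[45,45,45,45,45,45,45,45,45,45]}'
python3 -m handwheel '{"offset":[[0,0,0],[0,0,0]],"turn":[[0,0,0],[0,0,0]],"gripper":[45,45]}'
```

```text
time_s: 7.4
tcp_pos: [0.5286, -0.261, 0.1558]
eef_rot: [0.706, 0.708, -0.0, -0.001]
contact_force: [-0.5, -0.2, -0.7]
finger_gap: 0.0507
grasp_force: 20.0
time_s: 7.65
tcp_pos: [0.5287, -0.2592, 0.1562]
eef_rot: [0.706, 0.708, -0.0, -0.001]
contact_force: [0.4, 0.1, -1.2]
finger_gap: 0.0504
grasp_force: 20.0
```

```bash
python3 -m handwheel '{"offset":[[0,0,-20],[0,0,-30],[0,0,-25],[0,0,-13],[0,0,-7],[0,0,-3],[0,0,-1],[0,0,0]],"turn":[[0,0,0],[0,0,0],[0,0,0],[0,0,0],[0,0,0],[0,0,0],[0,0,0],[0,0,0]],"gripper":[45,45,45,45,45,45,45,45]}'
```

```text
time_s: 8.65
tcp_pos: [0.5295, -0.26, 0.0593]
eef_rot: [0.706, 0.708, 0.0, 0.001]
contact_force: [0.1, -0.0, -1.4]
finger_gap: 0.0507
grasp_force: 20.0
```

```bash
python3 -m handwheel '{"offset":[[0,0,-2],[0,0,-1.5],[0,0,0],[0,0,0]],"turn":[[0,0,0],[0,0,0],[0,0,0],[0,0,0]],"gripper":[45,45,45,45]}'
```

```text
time_s: 9.15
tcp_pos: [0.5293, -0.2599, 0.0556]
eef_rot: [0.706, 0.708, 0.0, 0.0]
contact_force: [-1.0, -0.2, 3.2]
finger_gap: 0.0509
grasp_force: 20.0
```

```bash
python3 -m handwheel '{"offset":[[0,0,0],[0,0,0],[0,0,0],[0,0,30],[0,0,40],[0,0,40],[-2.7,48,0],[-2.7,49,0],[-2.7,49,0],[-2.7,48,0]],"turn":[[0,0,0],[0,0,0],[0,0,0],[0,0,0],[0,0,0],[0,0,0],[0,0,0],[0,0,0],[0,0,0],[0,0,0]],"gripper":[60,75,87.8,87.8,87.8,87.8,87.8,87.8,87.8,87.8]}'
python3 -m handwheel '{"offset":[[0,0,0],[0,0,0]],"turn":[[0,0,0],[0,0,0]],"gripper":[87.8,87.8]}'
python3 - <<'E'
from h import *
c=ctrl.capture("scene"); save(c,"scene2.png"); w=ctrl.capture("wrist"); save(w,"wrist2.png")
print(ctrl.landmark_of("wrist","cup_mid")[:1],[onz(w,l["location"],.035) for l in ctrl.landmark_of("wrist","cup_mid")[:1]])
print([onz(c,l["location"],.0395) for l in ctrl.landmark_of("scene","jar_mid")[:2]])
E
```

```text
time_s: 10.4
tcp_pos: [0.5181, -0.0642, 0.1651]
eef_rot: [0.706, 0.708, 0.0, 0.0]
contact_force: [0.4, 0.0, -0.4]
finger_gap: 0.0878
grasp_force: 0.0
time_s: 10.65
tcp_pos: [0.5184, -0.0661, 0.1651]
eef_rot: [0.706, 0.708, -0.0, 0.0]
contact_force: [-0.3, 1.1, -0.2]
finger_gap: 0.0874
grasp_force: 0.0
[{'location': [279.5, 205.4], 'score': 0.81}] [array([ 0.51925445, -0.06495935,  0.035     ])]
[array([ 0.52736208, -0.24443313,  0.0395    ])]
```

View pics/scene2.png

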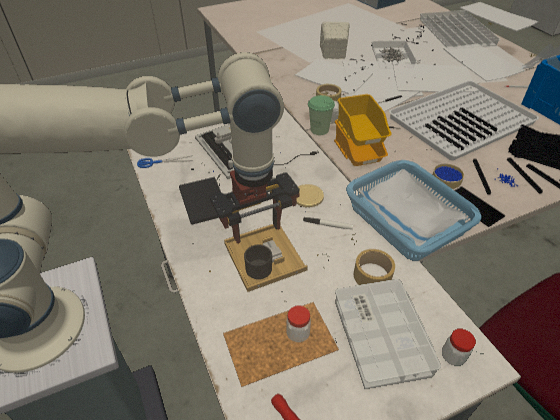

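The jar stands upright on the mat at (299,323) and the cup is still at (259,262), so the cup is next.

```bash
python3 -m handwheel '{"offset":[[0.2,0.5,-20],[0,0,-30],[0,0,-25],[0,0,-16],[0,0,-10],[0,0,-6],[0,0,-3],[0,0,0],[0,0,0]],"turn":[[0,0,0],[0,0,0],[0,0,0],[0,0,0],[0,0,0],[0,0,0],[0,0,0],[0,0,0],[0,0,0]],"gripper":[87.8,87.8,87.8,87.8,87.8,87.8,87.8,87.8,87.8]}' 15
python3 -m handwheel '{"offset":[[0,0,0],[0,0,0],[0,0,0],[0,0,0],[0,0,0],[0,0,0]],"turn":[[0,0,0],[0,0,0],[0,0,0],[0,0,0],[0,0,0],[0,0,0]],"gripper":[75,60,60,60,60,60]}' 15
```

```text
time_s: 12.02
tcp_pos: [0.5189, -0.0653, 0.0557]
eef_rot: [0.706, 0.708, 0.0, 0.0]
contact_force: [0.5, -0.3, -0.1]
finger_gap: 0.0878
grasp_force: 0.0
time_s: 12.78
tcp_pos: [0.5186, -0.0653, 0.0552]
eef_rot: [0.706, 0.708, 0.0, 0.0]
contact_force: [-0.1, -0.3, 1.3]
finger_gap: 0.066
grasp_force: 15.0
```

```bash
python3 -m handwheel '{"offset":[[0,0,10],[0,0,35],[0,0,45],[0,0,5],[-15.6,-32.5,0],[-15.6,-32.5,0],[-15.6,-32.5,0],[-15.6,-32.5,0],[-15.6,-32.5,0],[-15.6,-32,0]],"turn":[[0,0,0],[0,0,0],[0,0,0],[0,0,0],[0,0,0],[0,0,0],[0,0,0],[0,0,0],[0,0,0],[0,0,0]],"gripper":[60,60,60,60,60,60,60,60,60,60]}'
python3 -m handwheel '{"offset":[[0,0,0],[0,0,-20],[0,0,-30],[0,0,-22],[0,0,-12],[0,0,-6],[0,0,-3],[0,0,0],[0,0,0]],"turn":[[0,0,0],[0,0,0],[0,0,0],[0,0,0],[0,0,0],[0,0,0],[0,0,0],[0,0,0],[0,0,0]],"gripper":[60,60,60,60,60,60,60,60,60]}'
```

```text
time_s: 14.02
tcp_pos: [0.4239, -0.2605, 0.1487]
eef_rot: [0.706, 0.708, -0.0, -0.001]
contact_force: [0.9, 0.6, -1.0]
finger_gap: 0.066
grasp_force: 15.0
time_s: 15.15
tcp_pos: [0.4253, -0.26, 0.0578]
eef_rot: [0.706, 0.708, 0.0, 0.001]
contact_force: [0.6, -1.1, -0.7]
finger_gap: 0.0658
grasp_force: 15.0
```

Need to come down about 4.6 mm more (target 0.0532).

```bash
python3 -m handwheel '{"offset":[[0,0,-2],[0,0,-1.5],[0,0,-1],[0,0,0],[0,0,0],[0,0,0],[0,0,0]],"turn":[[0,0,0],[0,0,0],[0,0,0],[0,0,0],[0,0,0],[0,0,0],[0,0,0]],"gripper":[60,60,60,60,60,75,87.8]}'
python3 -m handwheel '{"offset":[[0,0,0],[0,0,25],[0,0,40],[0,0,45],[24,37,0],[24,37,0],[24,37,0],[24,37,0],[24,37,0],[24,37,0]],"turn":[[0,0,0],[0,0,0],[0,0,0],[0,0,0],[0,0,0],[0,0,0],[0,0,0],[0,0,0],[0,0,0],[0,0,0]],"gripper":[87.8,87.8,87.8,87.8,87.8,87.8,87.8,87.8,87.8,87.8]}'
python3 -m handwheel '{"offset":[[0,0,0],[0,0,0]],"turn":[[0,0,0],[0,0,0]],"gripper":[60,60]}'
python3 - <<'E'
from h import *
np.set_printoptions(precision=4,suppress=True)
c=ctrl.capture("scene"); save(c,"scene3.png")
c=ctrl.capture("wrist"); save(c,"wrist3.png"); P=cloud(c); hsv=cv2.cvtColor(c["img"],cv2.COLOR_RGB2HSV)
X,Y,Z=P[...,0],P[...,1],P[...,2]
m=(abs(X-.572)<.03)&(abs(Y+.03)<.05)&(hsv[...,1]<60)&(hsv[...,2]>90)&(Z>.012)&(Z<.04)
k,l,s,_=cv2.connectedComponentsWithStats(m.astype(np.uint8)); q=P[l==1+s[1:,4].argmax()]
print(len(q),cv2.minAreaRect((q[:,:2]*1000).astype(np.float32)),np.percentile(q[:,2],[5,50,95]))
print([(l["score"],onz(c,l["location"],.016)) for l in ctrl.landmark_of("wrist","gauge_mid")[:1]])
E
```

```text
time_s: 16.02
tcp_pos: [0.425, -0.2598, 0.0522]
eef_rot: [0.706, 0.708, 0.0, -0.0]
contact_force: [-0.1, 0.8, 0.1]
finger_gap: 0.0816
grasp_force: 0.0
time_s: 17.27
tcp_pos: [0.5697, -0.0364, 0.1624]
eef_rot: [0.706, 0.708, -0.0, 0.0]
contact_force: [0.5, 0.0, -0.1]
finger_gap: 0.0881
grasp_force: 0.0
time_s: 17.52
tcp_pos: [0.5687, -0.0381, 0.1622]
eef_rot: [0.706, 0.708, -0.0, -0.0]
contact_force: [0.5, 0.0, 0.9]
finger_gap: 0.0713
grasp_force: 0.0
1841 ((572.19775390625, -30.225446701049805), (59.97992706298828, 28.874013900756836), 88.72676086425781) [0.0165 0.018  0.026 ]
[(0.78, array([ 0.5704, -0.0331,  0.016 ]))]
```

View pics/wrist3.png

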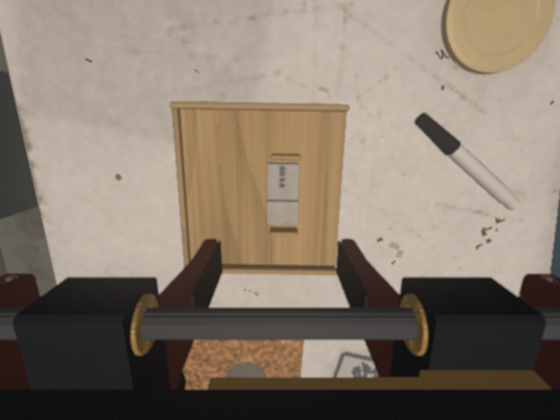

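View pics/scene3.png

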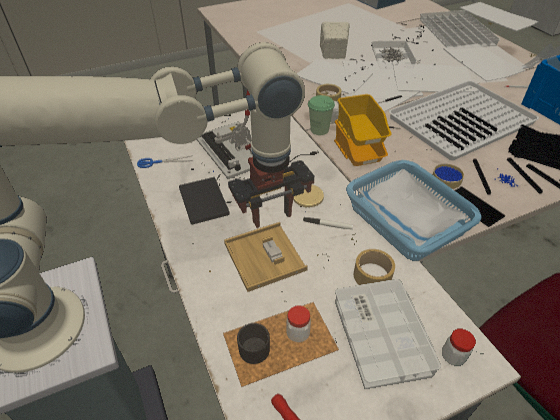

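Both stand upright on the mat, the cup at (255,343) and the jar at (299,323). The block lies free in the caddy, at (283,194) in the wrist view.

```bash
python3 -m handwheel '{"offset":[[3.3,6,-20],[0,0,-30],[0,0,-25],[0,0,-22],[0,0,-14],[0,0,-8],[0,0,-4],[0,0,0],[0,0,0]],"turn":[[0,0,-1],[0,0,0],[0,0,0],[0,0,0],[0,0,0],[0,0,0],[0,0,0],[0,0,0],[0,0,0]],"gripper":[60,60,60,60,60,60,60,60,60]}' 30
```

```text
time_s: 18.8
tcp_pos: [0.5727, -0.0318, 0.0405]
eef_rot: [0.712, 0.702, 0.0, 0.001]
contact_force: [-0.7, -0.4, 0.9]
finger_gap: 0.0598
grasp_force: 0.0
```

```bash
python3 -m handwheel '{"offset":[[0,0,-3],[0,0,-2.5],[0,0,0],[0,0,0],[0,0,0],[0,0,0],[0,0,0],[0,0,0]],"turn":[[0,0,0],[0,0,0],[0,0,0],[0,0,0],[0,0,0],[0,0,0],[0,0,0],[0,0,0]],"gripper":[60,60,60,40,25,25,25,25]}' 35
```

```text
time_s: 19.8
tcp_pos: [0.5723, -0.0318, 0.0341]
eef_rot: [0.712, 0.702, 0.0, 0.0]
contact_force: [1.2, 0.5, -0.6]
finger_gap: 0.0299
grasp_force: 35.0
```

```bash
python3 -m handwheel '{"offset":[[0,0,10],[0,0,35],[0,0,45],[0,0,40],[-20,35,0],[-20,35,0],[-20,35,0],[-20,35,0],[-20,32,0]],"turn":[[0,0,0],[0,0,0],[0,0,0],[0,0,0],[0,0,0],[0,0,0],[0,0,0],[0,0,0],[0,0,0]],"gripper":[25,25,25,25,25,25,25,25,25]}'
python3 -m handwheel '{"offset":[[0,0,0],[0,0,0]],"turn":[[0,0,0],[0,0,0]],"gripper":[25,25]}'
python3 - <<'E'
from h import *
np.set_printoptions(precision=4,suppress=True)
o=ctrl.observe(); print(o["tcp_pos"],R.from_quat(o["eef_rot"]).as_matrix()[:2,1])
c=ctrl.capture("wrist"); save(c,"wrist4.png"); P=cloud(c); hsv=cv2.cvtColor(c["img"],cv2.COLOR_RGB2HSV)
X,Y,Z=P[...,0],P[...,1],P[...,2]
m=(abs(X-.472)<.1)&(abs(Y-.23)<.12)&(hsv[...,2]<100)&(Z>.012)&(Z<.035)
k,l,s,_=cv2.connectedComponentsWithStats(m.astype(np.uint8)); q=P[l==1+s[1:,4].argmax()]
print(len(q),cv2.minAreaRect((q[:,:2]*1000).astype(np.float32)),np.percentile(q[:,2],[5,50,95]))
print([(l["score"],onz(c,l["location"],.02)) for l in ctrl.landmark_of("wrist","plate_top")[:1]])
E
```

```text
time_s: 20.92
tcp_pos: [0.4714, 0.1413, 0.1646]
eef_rot: [0.712, 0.702, 0.0, 0.0]
contact_force: [-0.5, 0.3, -2.1]
finger_gap: 0.0295
grasp_force: 35.0
time_s: 21.18
tcp_pos: [0.4725, 0.1399, 0.1644]
eef_rot: [0.712, 0.702, 0.0, 0.0]
contact_force: [0.1, -0.1, -1.6]
finger_gap: 0.03
grasp_force: 35.0
[0.4725 0.1399 0.1644] [ 0.9999 -0.0146]
22758 ((472.11724853515625, 227.59384155273438), (157.54873657226562, 108.12599182128906), 85.80994415283203) [0.0182 0.0194 0.0206]
[(0.84, array([0.4708, 0.2273, 0.02  ]))]
```

View pics/wrist4.png

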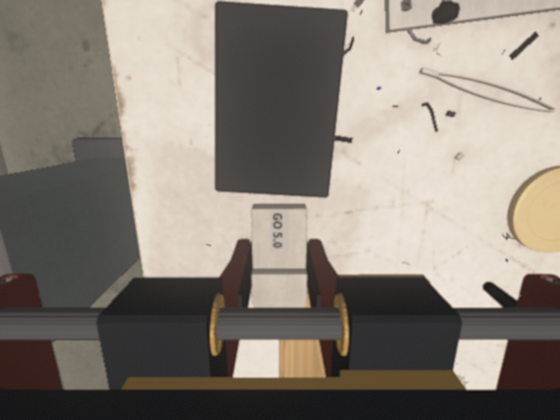

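The plate fills (215–347, 5–195), and the block is level in the jaws.

```bash
python3 -m handwheel '{"offset":[[0,25,0],[0,35,0],[0,26,0],[0,0,-30],[0,0,-30],[0,0,-25],[0,0,-15],[0,0,-7],[0,0,-3],[0,0,0]],"turn":[[0,0,-3],[0,0,0],[0,0,0],[0,0,0],[0,0,0],[0,0,0],[0,0,0],[0,0,0],[0,0,0],[0,0,0]],"gripper":[25,25,25,25,25,25,25,25,25,25]}'
python3 -m handwheel '{"offset":[[0,0,-1],[0,0,0]],"turn":[[0,0,0],[0,0,0]],"gripper":[25,25]}'
```

```text
time_s: 22.52
tcp_pos: [0.4727, 0.2263, 0.0548]
eef_rot: [0.73, 0.683, 0.001, 0.0]
contact_force: [-0.3, 0.5, -1.4]
finger_gap: 0.0298
grasp_force: 35.0
time_s: 22.78
tcp_pos: [0.4724, 0.2264, 0.0535]
eef_rot: [0.73, 0.683, 0.0, 0.0]
contact_force: [-0.6, -0.7, -2.5]
finger_gap: 0.0297
grasp_force: 35.0
```

Orientation is as wanted (about −4°). The last 5.5 mm:

```bash
python3 -m handwheel '{"offset":[[0,0,-2.5],[0,0,-2],[0,0,-0.5],[0,0,0],[0,0,0]],"turn":[[0,0,0],[0,0,0],[0,0,0],[0,0,0],[0,0,0]],"gripper":[25,25,25,25,25]}'
```

```text
time_s: 23.4
tcp_pos: [0.4722, 0.2262, 0.0481]
eef_rot: [0.73, 0.683, -0.0, -0.0]
contact_force: [-1.6, -0.3, -0.2]
finger_gap: 0.0296
grasp_force: 35.0
```

```bash
python3 -m handwheel '{"offset":[[0,0,0],[0,0,0],[0,0,0],[0,0,0],[0,0,20],[0,0,45],[0,0,50],[0,-40,0],[0,-40,0],[0,0,0]],"turn":[[0,0,0],[0,0,0],[0,0,0],[0,0,0],[0,0,0],[0,0,0],[0,0,0],[0,0,0],[0,0,0],[0,0,0]],"gripper":[40,60,60,60,60,60,60,60,80,87.8]}'
python3 - <<'E'
from h import *
np.set_printoptions(precision=4,suppress=True)
o=ctrl.observe(); print(o["tcp_pos"])
c=ctrl.capture("wrist"); save(c,"wrist5.png"); P=cloud(c); hsv=cv2.cvtColor(c["img"],cv2.COLOR_RGB2HSV)
X,Y,Z=P[...,0],P[...,1],P[...,2]
m=(abs(X-.472)<.05)&(abs(Y-.227)<.07)&(Z>.027)&(Z<.05)
q=P[m]; print(len(q),cv2.minAreaRect((q[:,:2]*1000).astype(np.float32)),np.percentile(q[:,2],[5,50,95]))
c=ctrl.capture("scene"); save(c,"scene5.png"); P=cloud(c); hsv=cv2.cvtColor(c["img"],cv2.COLOR_RGB2HSV)
X,Y,Z=P[...,0],P[...,1],P[...,2]
for n,z in dict(jar_mid=.0395,cup_mid=.033,lid_mid=.005,tape_mid=.024).items(): print(n,[onz(c,l["location"],z) for l in ctrl.landmark_of("scene",n)[:2]])
E
```

```text
time_s: 24.65
tcp_pos: [0.4727, 0.1445, 0.165]
eef_rot: [0.732, 0.682, 0.001, 0.001]
contact_force: [0.4, 0.3, 0.0]
finger_gap: 0.0766
grasp_force: 0.0
[0.4727 0.1445 0.165 ]
2615 ((472.00482177734375, 227.48699951171875), (59.869441986083984, 29.80082893371582), 86.45047760009766) [0.0304 0.032  0.0401]
jar_mid [array([ 0.5314, -0.2422,  0.0395])]
cup_mid [array([ 0.4313, -0.2588,  0.033 ])]
lid_mid [array([0.7579, 0.1233, 0.005 ]), array([ 0.5372, -0.2306,  0.005 ])]
tape_mid [array([ 0.7645, -0.1845,  0.024 ])]
```

View pics/wrist5.png

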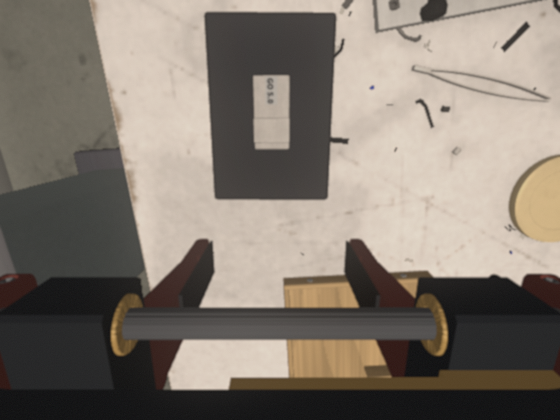

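The block sits flat in the middle of the plate, at (271,112) in the image, with its centre at (0.472, 0.2275). Next I'll fetch the cup.

```bash
python3 -m handwheel '{"offset":[[-5.9,-50.5,0],[-5.9,-50.5,0],[-5.9,-50.5,0],[-5.9,-50.5,0],[-5.9,-50.5,0],[-5.9,-50.5,0],[-5.9,-50.5,0],[-5.9,-50.5,0],[0,0,0],[0,0,0]],"turn":[[0,0,0.5],[0,0,0.5],[0,0,0.5],[0,0,0.5],[0,0,0.5],[0,0,0.5],[0,0,0.5],[0,0,0.5],[0,0,0],[0,0,0]],"gripper":[87.8,87.8,87.8,87.8,87.8,87.8,87.8,87.8,87.8,87.8]}' 15
python3 - <<'E'
from h import *
np.set_printoptions(precision=4,suppress=True)
c=ctrl.capture("wrist"); P=cloud(c); hsv=cv2.cvtColor(c["img"],cv2.COLOR_RGB2HSV)
X,Y,Z=P[...,0],P[...,1],P[...,2]
m=(abs(X-.425)<.05)&(abs(Y+.26)<.05)&(Z>.056)&(Z<.07)
q=P[m]; print(len(q),cv2.minEnclosingCircle((q[:,:2]*1000).astype(np.float32)))
E
```

```text
time_s: 26.2
tcp_pos: [0.4253, -0.257, 0.1628]
eef_rot: [0.706, 0.708, 0.0, -0.0]
contact_force: [0.9, 0.2, 0.8]
finger_gap: 0.0876
grasp_force: 0.0
1469 ((424.97796630859375, -261.0662536621094), 33.50872802734375)
```

```bash
python3 -m handwheel '{"offset":[[0,-3.3,-20],[0,0,-30],[0,0,-25],[0,0,-18],[0,0,-10],[0,0,-6],[0,0,-3],[0,0,0],[0,0,0]],"turn":[[0,0,0],[0,0,0],[0,0,0],[0,0,0],[0,0,0],[0,0,0],[0,0,0],[0,0,0],[0,0,0]],"gripper":[87.8,87.8,87.8,87.8,87.8,87.8,87.8,87.8,87.8]}' 15
python3 -m handwheel '{"offset":[[0,0,0],[0,0,0],[0,0,0],[0,0,0],[0,0,0],[0,0,0]],"turn":[[0,0,0],[0,0,0],[0,0,0],[0,0,0],[0,0,0],[0,0,0]],"gripper":[75,60,60,60,60,60]}' 15
```

```text
time_s: 27.38
tcp_pos: [0.4253, -0.2613, 0.0517]
eef_rot: [0.706, 0.708, 0.0, 0.001]
contact_force: [0.1, -0.7, 0.7]
finger_gap: 0.0882
grasp_force: 0.0
time_s: 28.12
tcp_pos: [0.4251, -0.2611, 0.0512]
eef_rot: [0.706, 0.708, -0.0, 0.0]
contact_force: [-0.6, -0.1, 1.3]
finger_gap: 0.0663
grasp_force: 15.0
```

```bash
python3 -m handwheel '{"offset":[[0,0,10],[0,0,35],[0,0,45],[0,0,5],[15.6,32.6,0],[15.6,32.6,0],[15.6,32.6,0],[15.6,32.6,0],[15.6,32.6,0],[15.6,32.6,0]],"turn":[[0,0,0],[0,0,0],[0,0,0],[0,0,0],[0,0,0],[0,0,0],[0,0,0],[0,0,0],[0,0,0],[0,0,0]],"gripper":[60,60,60,60,60,60,60,60,60,60]}'
python3 -m handwheel '{"offset":[[0,0,0],[0,0,-20],[0,0,-30],[0,0,-22],[0,0,-10],[0,0,-5],[0,0,-2],[0,0,0],[0,0,0]],"turn":[[0,0,0],[0,0,0],[0,0,0],[0,0,0],[0,0,0],[0,0,0],[0,0,0],[0,0,0],[0,0,0]],"gripper":[60,60,60,60,60,60,60,60,60]}'
```

```text
time_s: 29.38
tcp_pos: [0.5185, -0.0642, 0.1446]
eef_rot: [0.706, 0.708, -0.001, -0.001]
contact_force: [0.3, 0.5, -1.3]
finger_gap: 0.0656
grasp_force: 15.0
time_s: 30.5
tcp_pos: [0.5191, -0.0655, 0.0578]
eef_rot: [0.706, 0.708, 0.0, 0.001]
contact_force: [-0.7, 0.5, -0.9]
finger_gap: 0.0661
grasp_force: 15.0
```

```bash
python3 -m handwheel '{"offset":[[0,0,-2],[0,0,-2],[0,0,-0.5],[0,0,0],[0,0,0],[0,0,0],[0,0,0],[0,0,0]],"turn":[[0,0,0],[0,0,0],[0,0,0],[0,0,0],[0,0,0],[0,0,0],[0,0,0],[0,0,0]],"gripper":[60,60,60,60,60,70,80,87.8]}'
python3 -m handwheel '{"offset":[[0,0,25],[0,0,40],[0,0,45],[2,-40,0],[2,-40,0],[2,-40,0],[2,-40,0],[2,-34,0],[0,0,0],[0,0,0]],"turn":[[0,0,0],[0,0,0],[0,0,0],[0,0,0],[0,0,0],[0,0,0],[0,0,0],[0,0,0],[0,0,0],[0,0,0]],"gripper":[87.8,87.8,87.8,87.8,87.8,87.8,87.8,87.8,87.8,87.8]}'
python3 - <<'E'
from h import *
np.set_printoptions(precision=4,suppress=True)
c=ctrl.capture("wrist"); save(c,"wrist6.png"); P=cloud(c)
X,Y,Z=P[...,0],P[...,1],P[...,2]
m=(abs(X-.529)<.05)&(abs(Y+.26)<.05)&(Z>.068)&(Z<.085)
q=P[m]; print(len(q),cv2.minEnclosingCircle((q[:,:2]*1000).astype(np.float32)))
m=(abs(X-.5185)<.05)&(abs(Y+.0655)<.05)&(Z>.058)&(Z<.07)
q=P[m]; print("cup",len(q),cv2.minEnclosingCircle((q[:,:2]*1000).astype(np.float32)))
E
```

```text
time_s: 31.5
tcp_pos: [0.5186, -0.0655, 0.0522]
eef_rot: [0.706, 0.708, -0.0, -0.0]
contact_force: [0.3, 0.0, 0.6]
finger_gap: 0.0861
grasp_force: 0.0
time_s: 32.75
tcp_pos: [0.5286, -0.259, 0.1622]
eef_rot: [0.706, 0.708, 0.0, -0.0]
contact_force: [-1.1, 0.1, -0.2]
finger_gap: 0.088
grasp_force: 0.0
2704 ((528.9198608398438, -260.38360595703125), 23.918746948242188)
cup 0 ((0.0, 0.0), 0.0)
```

```bash
python3 -m handwheel '{"offset":[[0.4,-1,-20],[0,0,-30],[0,0,-25],[0,0,-15],[0,0,-9],[0,0,-5],[0,0,-2],[0,0,0],[0,0,0]],"turn":[[0,0,0],[0,0,0],[0,0,0],[0,0,0],[0,0,0],[0,0,0],[0,0,0],[0,0,0],[0,0,0]],"gripper":[87.8,87.8,87.8,87.8,87.8,87.8,87.8,87.8,87.8]}' 20
python3 -m handwheel '{"offset":[[0,0,0],[0,0,0],[0,0,0],[0,0,0],[0,0,0],[0,0,0],[0,0,0]],"turn":[[0,0,0],[0,0,0],[0,0,0],[0,0,0],[0,0,0],[0,0,0],[0,0,0]],"gripper":[70,50,45,45,45,45,45]}' 20
```

```text
time_s: 33.92
tcp_pos: [0.5293, -0.2607, 0.0573]
eef_rot: [0.706, 0.708, 0.0, 0.001]
contact_force: [-0.2, -0.6, 0.2]
finger_gap: 0.088
grasp_force: 0.0
time_s: 34.8
tcp_pos: [0.5291, -0.2605, 0.0566]
eef_rot: [0.706, 0.708, 0.0, 0.0]
contact_force: [0.5, -0.4, -1.4]
finger_gap: 0.0506
grasp_force: 20.0
```

```bash
python3 -m handwheel '{"offset":[[0,0,10],[0,0,35],[0,0,45],[0,0,10],[-2,45,0],[-2,45,0],[-2,45,0],[-2,45,0],[-2,45,0],[-2,45,0]],"turn":[[0,0,0],[0,0,0],[0,0,0],[0,0,0],[0,0,0],[0,0,0],[0,0,0],[0,0,0],[0,0,0],[0,0,0]],"gripper":[45,45,45,45,45,45,45,45,45,45]}'
python3 -m handwheel '{"offset":[[0,0,0],[0,0,-20],[0,0,-30],[0,0,-22],[0,0,-13],[0,0,-6],[0,0,-3],[0,0,0],[0,0,0]],"turn":[[0,0,0],[0,0,0],[0,0,0],[0,0,0],[0,0,0],[0,0,0],[0,0,0],[0,0,0],[0,0,0]],"gripper":[45,45,45,45,45,45,45,45,45]}'
```

```text
time_s: 36.05
tcp_pos: [0.5163, 0.011, 0.1549]
eef_rot: [0.706, 0.708, -0.001, -0.001]
contact_force: [0.3, -0.0, -2.1]
finger_gap: 0.0508
grasp_force: 20.0
time_s: 37.17
tcp_pos: [0.5175, 0.0096, 0.0634]
eef_rot: [0.706, 0.708, 0.0, 0.001]
contact_force: [0.0, -0.6, -1.8]
finger_gap: 0.0507
grasp_force: 20.0
```

```bash
python3 -m handwheel '{"offset":[[0,0,-2],[0,0,-2],[0,0,-0.8],[0,0,0],[0,0,0],[0,0,0],[0,0,0],[0,0,0],[0,0,0]],"turn":[[0,0,0],[0,0,0],[0,0,0],[0,0,0],[0,0,0],[0,0,0],[0,0,0],[0,0,0],[0,0,0]],"gripper":[45,45,45,45,45,55,65,75,87.8]}'
python3 -m handwheel '{"offset":[[0,0,0],[0,0,25],[0,0,45],[0,0,45],[0,0,50],[0,0,50],[0,0,20],[0,0,0],[0,0,0]],"turn":[[0,0,0],[0,0,0],[0,0,0],[0,0,0],[0,0,0],[0,0,0],[0,0,0],[0,0,0],[0,0,0]],"gripper":[87.8,87.8,87.8,87.8,87.8,87.8,87.8,87.8,87.8]}'
python3 - <<'E'
from h import *
c=ctrl.capture("wrist"); save(c,"wrist7.png"); P=cloud(c)
X,Y,Z=P[...,0],P[...,1],P[...,2]
for n,x,y,a,b in(("jar",.517,.009,.07,.085),("cup",.5185,-.0655,.058,.068),("block",.472,.2275,.027,.05)):
    m=(abs(X-x)<.036)&(abs(Y-y)<.036)&(Z>a)&(Z<b); q=P[m]; print(n,len(q),cv2.minEnclosingCircle((q[:,:2]*1000).astype(np.float32)) if len(q) else 0)
c=ctrl.capture("scene"); save(c,"scene7.png")
E
```

```text
time_s: 38.3
tcp_pos: [0.517, 0.0095, 0.0576]
eef_rot: [0.706, 0.708, -0.0, -0.0]
contact_force: [0.1, -0.6, 0.7]
finger_gap: 0.0814
grasp_force: 0.0
time_s: 39.42
tcp_pos: [0.5168, 0.0095, 0.2912]
eef_rot: [0.706, 0.708, -0.001, -0.001]
contact_force: [0.8, 0.1, 0.5]
finger_gap: 0.0877
grasp_force: 0.0
jar 1213 ((516.4593505859375, 9.805632591247559), 23.816608428955078)
cup 604 ((518.3468017578125, -64.91339874267578), 33.62272644042969)
block 600 ((470.7864685058594, 208.71124267578125), 18.302610397338867)
```

View pics/scene7.png

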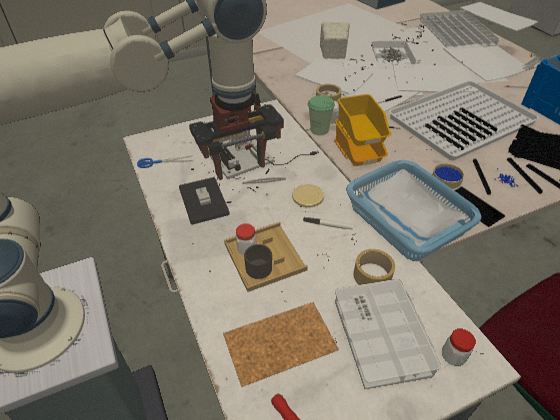

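View pics/wrist7.png

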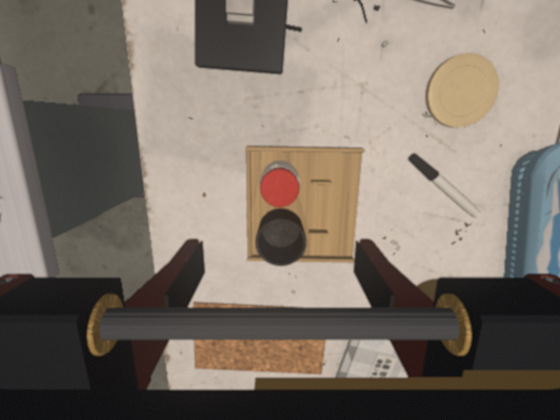

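The jar and cup stand upright in the caddy, at (245,235) and (259,262) in the scene view, both within 1 mm of where they started. The block is on the plate at (204,197), and the tape and lid haven't moved.

```bash
python3 -c "
from bench import ctrl
print(ctrl.job_done())"
```

```text
the job is handed in; nothing more can be done
None
```

The job is handed in: the gauge block lies flat in the middle of the granite plate, the jar and cup are upright back in the caddy within about 1 mm of where they stood, and the tape and lid were not touched; no verdict came back on hand-in.

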